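# Dispense the steel balls through the turret cap

### The arm

A 6-joint arm with a two-finger parallel gripper is mounted at the origin on a cart in front of the work surface, level with it; the furniture and walls round the work are solid. World frame = base frame: x ahead of the robot, y to its left, z up, the work surface at z = 0. Lengths are in m, angles in rad, forces in N, time in s.
With the tool pointing down it reaches from about 0.35 to 0.875 m from the base axis. Payload 15.5 kg.
Tool frame: the origin (TCP) lies at the centre of the arm's flange, where the gripper is bolted on; the fingertips stand 173 mm ahead of it and the grasp point (between the pads) lies 155 mm ahead of it (ctrl.hold_point_z is the distance from the TCP to the grasp point, in m); z points along the fingers, y is the line along which they close (so a half turn about z gives the same grasp; the last joint's range is limited). The gripper opens to 85 mm and grips with 20 to 120 N. Pads are 22 mm wide; open, the fingers measure 114 mm over their backs; the gripper's body (76 mm by 85 mm) begins 54 mm behind the grasp point. The pads swing forward as they close: fully open they stand 13 mm farther back than shut.
Start: joints at [1.067, 0.494, 1.345, -0, 1.302, -0.096], TCP at [0.248, 0.574, 0.405] pointing down, gripper open.
Joint ranges: [-2.91, 2.91], [-0.82, 2.16], [0.22, 2.67], [-1.22, 4.37], [0.12, 2.79], [-3.08, 3.08]. Speed limits (rad/s): [1.89, 1.89, 2.57, 3.01, 3.01, 3.01].

### API

Orientations are given as a unit quaternion [w, x, y, z].
In Python, from rig import ctrl gives the robot as it stands. The module is installed in compiled form; this text tells all that it offers.
- The arm moves only by the shell command python3 -m pendant 'ROWS' [OPENING] [FORCE]. ROWS is JSON, a list of rows, each an object with "delta_pos": the shift along the tool's x, y, z in cm, a list of three; "spin": the turn about the tool's z in rad. A call has 1 to 8 rows; each row shifts and turns the commanded pose from where the row before left it, along the tool's axes as they then stand; what a row does not reach is not made up. A row lasts 1/10 s, in which the tool goes at most 50 mm and 8.59 degrees, less where a joint would pass 70% of its speed; a pose out of reach is approached as far as the arm can. A call is refused whole if a number of a shift passes 5 or a number of a turn 0.15, either way. A call with a gripper value outside its range is refused whole. OPENING is the finger opening in cm, from 0 to 8.54, set as the call begins (- or left out, the last holds). The fingers move at their own pace and stop on an object; FORCE is the grip in N (left out, the last holds). Time passes only in rows, so rows that do not move let the fingers close. It gives the time, the measured TCP pose, the force, the opening and the grip force at its end, in the units of the state.
- ctrl.read_state(): the state, without advancing time (a new reading comes with each control period).
- ctrl.snapshot(name): name is "side" or "top"; returns the picture (420x560x3 uint8, blue, green, red); there is no depth.
- ctrl.camera_info(name): a dict with "fx", "fy", "cx", "cy" (pixels), "pose" (4x4, takes a point from camera to world coordinates). Camera axes: x right, y up, looking along -z (the intrinsics and any distortion apply to the point x, -y, -z); pixel columns grow to the right and rows downward; lengths in m; the calibration is good to about 2 mm. A picture is of the moment at which its call begins. camera_info takes no time and is no camera call.
- ctrl.finish_job(): hands the job in; it is judged then, once.
Trained networks look in the newest picture that a camera, given by its name, has taken for a name from the list of things; names that differ only in an ending like _2 or _b are one class to them, and where a whole thing is asked for, a point or a joint stands for the part that bears it (a point fixed in the world has none). Each returns a list of dicts, best first, with "score" (0 to 1); they miss things now and then, are a little off and sometimes report something else, mostly with a low value. They report only what shows in the picture. A call takes as long as a camera call.
- ctrl.recognise(thing, camera): "position" ([x, y, z] in m, in the coordinates of the camera as it stood for that picture, good to about 4 mm: the middle of the surface that is visible of it).
The state is a dict: "t": time; "joints": joint angles; "qd": joint speeds; "effort": joint torques, N m; "ee_pos": TCP position; "ee_rot": TCP orientation; "force": force on the tool from outside, world axes, zero at the start; "ft_torque": the same for the moment, N m; "finger_gap": finger opening in m; "grip_force": force on a finger pad.
Only numpy, scipy, OpenCV 4.12 (cv2) and the standard library are available. Lean on these libraries where they do the work, as an engineer would, in place of code of your own. Each camera call takes 0.05 s, during which the arm holds its last target. There are 200 camera calls.

### The job

The clear jar on the tipping stand holds five small steel balls and two big rubber balls. With the jar upright, turn its yellow cap clockwise by the black knob until it comes home against its stop, so that its narrow slot and not its big hole is on the tray side; then tip the jar right over by its red crank bar until all five steel balls have run out into the blue tray (rock it if some hang up), and swing it fully back upright and let go. The rubber balls must stay in the jar, and leave the meter and the bottles where they are.

Things in the scene. Friction and masses are not known exactly. Their poses are not given: they have to be found in the camera images.
- stand: grey stand fixed to the bench: base 164 x 270 x 8 mm, two cheeks 191 mm high carrying a clear jar on a level pivot 165 mm above the bench. Origin: on the bench top on the upright jar's centre line (= its z axis). x axis along the pivot, away from the robot (crank on the -x side); the blue tray lies on the base, mostly to its -y side (the robot's right)
- tray_middle (a point): middle of the floor of the blue catch tray (12 mm above the bench), 40 mm to the stand's -y. The tray is 124 mm along the stand's x and 250 mm along its y outside, walls 4 mm thick, rims 48 mm above the bench
- jar (a joint): tipping angle of the jar about the stand's x axis (rad): 0 upright against a stop (as it starts), growing as its top goes over towards the tray, stop at 2.85 (nearly upside down over the tray). Friction about 0.12 N m; bottom-heavy. Balls may hang up behind the rubber ones; rocking back past level (1.6) and over again shuffles them; they run best near 2.85
- jar_centre (a point): the jar's centre where the pivot axis crosses it (stays put as the jar tips). Clear jar 112 mm across, from 87 mm below to 59 mm above this point, with a dark foot. Under the yellow cap the mouth is open only over the half circle on the tray side; a fixed dark plate closes the other half
- crank_grip (a point): middle of the red round crank bar (14 mm diameter, 88 mm long, along the stand's x, pointing at the robot), 138 mm in front of the jar's centre, 80 mm from the pivot axis. Jar upright: crank leans 1.425 rad from vertical away from the tray; it turns with the jar, over the top, to 1.425 rad towards it. Pinch it across from above: the round bar turns between downward fingers
- turret (a joint): angle of the yellow cap on the jar (rad), growing clockwise seen from above: 0 = the big hole on the tray side, 3.14 (end stop) = the narrow slot on the tray side. Starts between 0.3 and 0.9. Friction about 0.1 N m; it stays where left. Disc 120 mm across, 6 mm thick, top face 230.5 mm above the bench when upright
- knob_grip (a point): point on the cap's axis at the height to grip its black bar knob (44 mm long, 14 mm thick, 36 mm high; this point is 23 mm above the cap's face, 13 mm below the knob's top when upright). Its x axis lies along the bar, whose yaw is the stand's yaw minus the turret angle. Start to stop takes 2.2 to 2.9 rad, more than one grasp: let go and take it again
- fine_slot (a point): middle of the narrow curved slot in the cap's upper face, 27 mm wide and about 90 mm long round the rim (steel balls pass, rubber balls do not), 42 mm from the cap's axis
- coarse_hole (a point): middle of the big round hole in the cap, 43 mm diameter (all balls pass), opposite the slot, 31 mm from the axis
- steel_ball1: bright steel ball, 18 mm diameter, loose in the jar at the start; origin at its centre
- steel_ball2: bright steel ball, 18 mm diameter, loose in the jar at the start; origin at its centre
- steel_ball3: bright steel ball, 18 mm diameter, loose in the jar at the start; origin at its centre
- steel_ball4: bright steel ball, 18 mm diameter, loose in the jar at the start; origin at its centre
- steel_ball5: bright steel ball, 18 mm diameter, loose in the jar at the start; origin at its centre
- rubber_ball1: dull black rubber ball, 38 mm diameter, loose in the jar; origin at its centre
- rubber_ball2: dull black rubber ball, 38 mm diameter, loose in the jar; origin at its centre
- multimeter_mid (a point): yellow and black hand multimeter lying loose on the bench, 150 x 76 x 46 mm; point half-way up its middle. Bystander
- oil_tin_mid (a point): white bottle with black label and red spout standing loose, 60 mm across, 129 mm tall; point 50 mm up its axis. Bystander
- cleaner_bottle_mid (a point): white bottle with blue label and cap standing loose, 48 mm across, 125 mm tall; point 60 mm up its axis. Bystander

How it is judged:
By the outcome, as a careful person would: the job done as asked, in the order asked, and still so for the second after the job is handed in, with the robot touching nothing.
It also fails if it takes over 72 s, if anything falls off the work surface, if the arm or the gripper's body presses on something with over 40 N, if the wrist force passes 120 N, or if a joint passes its speed limit or range.

## Working session

There is one attempt and no reset: what is moved stays moved. The work goes in short steps, Python scripts to look and compute and a shell command to move; the robot and the scene stay as the last step left them, time stands still between calls to the robot, and variables do not carry over. Pictures are saved under pics/ and viewed, at most 10 in all, crops included, and the job is handed in when it is done.

```bash
mkdir -p pics; cat > h.py <<'E'
from rig import ctrl
import numpy as np, cv2
def w(cam,p):
    T=np.array(ctrl.camera_info(cam)["pose"]); return (T@np.r_[p,1])[:3]
def rec(th,cam):
    r=ctrl.recognise(th,cam)
    for d in r[:2]: print(th,cam,round(d["score"],2),np.round(w(cam,d["position"]),4))
    return r
E
python3 - <<'E'
from h import *
for c in("side","top"):
    im=ctrl.snapshot(c); cv2.imwrite(f"pics/{c}0.png",im)
    print(ctrl.camera_info(c))
    for t in("knob_grip","crank_grip","fine_slot","coarse_hole","jar_centre","tray_middle","stand"): rec(t,c)
s=ctrl.read_state(); print(s["t"],s["ee_pos"],s["ee_rot"],s["finger_gap"])
E
```

```text
{'fx': 491.137975415995, 'fy': 491.137975415995, 'cx': 282.24084591017976, 'cy': 205.34186197416417, 'pose': array([[-0.99862331,  0.04601355, -0.02518411,  0.56881134],
       [-0.05146024, -0.76635247,  0.64035595,  0.71345802],
       [ 0.01016515,  0.64077035,  0.76766531,  1.08513602],
       [ 0.        ,  0.        ,  0.        ,  1.        ]])}
knob_grip side 0.79 [ 0.5873 -0.1745  0.2291]
crank_grip side 0.75 [ 0.5847 -0.1454  0.1968]
fine_slot side 0.66 [ 0.5846 -0.1765  0.226 ]
coarse_hole side 0.88 [ 0.5906 -0.1741  0.2323]
coarse_hole side 0.48 [ 0.7668 -0.1579  0.0719]
jar_centre side 0.85 [ 0.5846 -0.1423  0.1938]
jar_centre side 0.63 [ 0.7679 -0.0655  0.0768]
tray_middle side 0.69 [ 0.5894 -0.1436  0.142 ]
stand side 0.71 [ 0.585  -0.1437  0.1402]
{'fx': 522.4478622720262, 'fy': 522.4478622720262, 'cx': 271.7572073975339, 'cy': 214.92531827595792, 'pose': array([[ 0.01586142,  0.99331431, -0.11434638,  0.49902743],
       [-0.99985719,  0.01642416,  0.0039809 , -0.03003232],
       [ 0.00583233,  0.11426691,  0.99343297,  1.27893858],
       [ 0.        ,  0.        ,  0.        ,  1.        ]])}
knob_grip top 0.63 [ 0.5863 -0.1797  0.2329]
crank_grip top 0.87 [ 0.5819 -0.1713  0.2312]
fine_slot top 0.67 [ 0.5912 -0.1845  0.2315]
tray_middle top 0.85 [ 0.5763 -0.1876  0.05  ]
stand top 0.97 [ 0.5768 -0.1849  0.048 ]
0.8 [0.24786506 0.5737358  0.40467745] [-4.43101001e-06  2.02479755e-01  9.79286449e-01 -1.70733785e-05] 0.08560791200462747
```

View pics/side0.png

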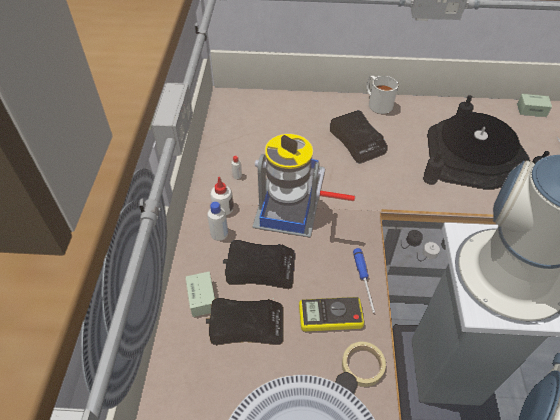

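View pics/top0.png

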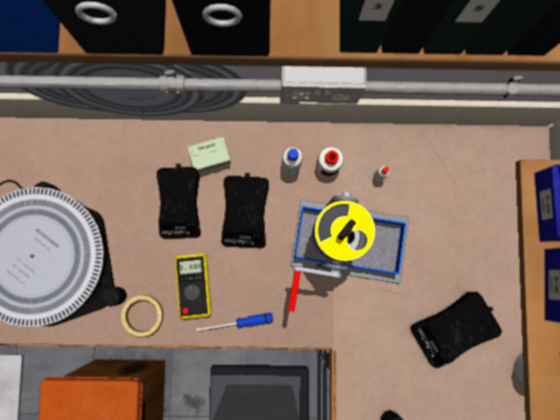

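The top view shows the yellow cap at about (345,231), with the red bar running from (297,272) to (292,310) and the blue tray around (350,243). The bottles are beyond the stand, at x < 335. I'll measure these properly.

```bash
cat >> h.py <<'E'
def ray(cam,uv,z):
    c=ctrl.camera_info(cam); T=np.array(c["pose"])
    d=T[:3,:3]@np.array([(uv[0]-c["cx"])/c["fx"],-(uv[1]-c["cy"])/c["fy"],-1.0]); o=T[:3,3]
    return (o+d*(z-o[2])/d[2])
def comp(mask):
    n,l,st,ce=cv2.connectedComponentsWithStats(mask.astype(np.uint8)); k=1+np.argmax(st[1:,4]); return (l==k)
def bar(cam,m,z):
    v,u=np.nonzero(m); P=np.array([ray(cam,(a,b),z)[:2] for a,b in zip(u,v)])
    (c,s,a)=cv2.minAreaRect(P.astype(np.float32)*1000); x=P-P.mean(0); U,S,V=np.linalg.svd(x,full_matrices=False)
    t=x@V[0]; return P.mean(0),np.arctan2(V[0,1],V[0,0]),t.min(),t.max(),c,s
E
python3 - <<'E'
from h import *
im=cv2.imread("pics/top0.png"); hsv=cv2.cvtColor(im,cv2.COLOR_BGR2HSV); H,S,V=[hsv[...,i].astype(int) for i in range(3)]
R=np.zeros(H.shape,bool); R[180:320,280:415]=1
y=comp(R&(H>20)&(H<35)&(S>120)&(V>120))
cn=cv2.findContours(y.astype(np.uint8),cv2.RETR_EXTERNAL,cv2.CHAIN_APPROX_NONE)[0]; cn=max(cn,key=len)
hull=cv2.convexHull(cn); e=cv2.fitEllipse(hull); print("ell",e, ray("top",e[0],.2305))
r=comp(R&((H<8)|(H>172))&(S>150)&(V>80)); print("red",bar("top",r,.18))
D=R&(V<60); D[:212]=0;D[252:]=0;D[:,:325]=0;D[:,366:]=0
print("knob",bar("top",comp(D),.262))
b=comp(R&(H>100)&(H<125)&(S>140)); v,u=np.nonzero(b); 
P=np.array([ray("top",(a,c),.045)[:2] for a,c in zip(u,v)]); print("tray",cv2.minAreaRect((P*1000).astype(np.float32)))
cv2.imwrite("pics/c0.png",cv2.resize(im[185:320,275:415],None,fx=4,fy=4,interpolation=cv2.INTER_CUBIC))
im=cv2.imread("pics/side0.png");hsv=cv2.cvtColor(im,cv2.COLOR_BGR2HSV); H,S,V=[hsv[...,i].astype(int) for i in range(3)]
R=np.zeros(H.shape,bool); R[125:240,245:365]=1
y=comp(R&(H>20)&(H<35)&(S>120)&(V>120))
cn=max(cv2.findContours(y.astype(np.uint8),cv2.RETR_EXTERNAL,cv2.CHAIN_APPROX_NONE)[0],key=len); e=cv2.fitEllipse(cv2.convexHull(cn)); print("ell side",e, ray("side",e[0],.2275))
r=comp(R&((H<8)|(H>172))&(S>150)&(V>80)); print("red side",bar("side",r,.18))
E
```

```text
ell ((344.3014831542969, 230.2272491455078), (60.379974365234375, 60.7864990234375), 142.38784790039062) [ 0.5910904  -0.18087803  0.2305    ]
red (array([ 0.46571513, -0.08279677]), np.float64(2.978621038279813), np.float64(-0.04343533568956582), np.float64(0.041139377312702986), (466.8093566894531, -83.08685302734375), (15.912201881408691, 84.65450286865234))
knob (array([ 0.58509302, -0.18223091]), np.float64(2.789140491064991), np.float64(-0.023458942332615477), np.float64(0.01743578470367295), (584.2978515625, -185.93080139160156), (26.694887161254883, 42.27244567871094))
tray ((575.2870483398438, -283.42535400390625), (123.45146942138672, 124.4673843383789), 81.84989166259766)
ell side ((288.42108154296875, 150.8316192626953), (34.90042495727539, 48.05681610107422), 91.40313720703125) [ 0.59063939 -0.18067863  0.2275    ]
red side (array([ 0.4671613 , -0.08244309]), np.float64(2.9992822277364377), np.float64(-0.04195966503725851), np.float64(0.04221320456289695), (467.041259765625, -82.40591430664062), (14.924511909484863, 84.17484283447266))
```

View pics/c0.png

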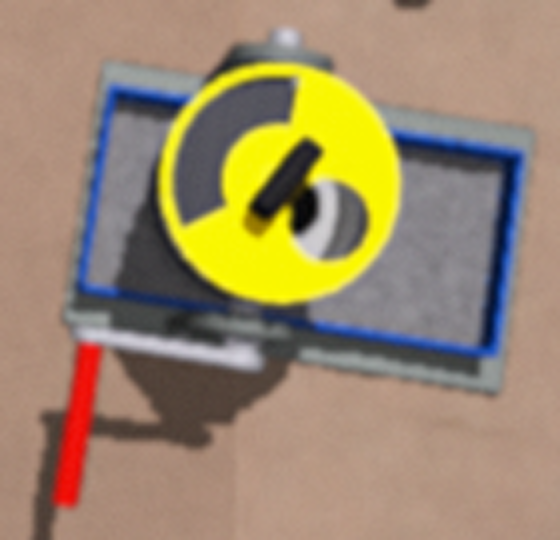

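The crop shows the hole facing the tray, the knob along (260,215)–(312,148), and the red bar at (80,425). That gives a stand centre of about (0.591, -0.181), a stand yaw of about -0.145 and a knob yaw of about -0.64. If I take the knob at tool yaw 2.5 (j6 about -1.2), the whole turn fits in one grasp.

```bash
python3 -m pendant '[{"delta_pos":[0,0,-4],"spin":0},{"delta_pos":[0,0,-4],"spin":0},{"delta_pos":[-3.6,-3.3,0],"spin":0},{"delta_pos":[-3.6,-3.3,0],"spin":0},{"delta_pos":[-3.6,-3.3,0],"spin":0},{"delta_pos":[-3.6,-3.3,0],"spin":0},{"delta_pos":[-3.6,-3.3,0],"spin":0},{"delta_pos":[-3.6,-3.3,0],"spin":0}]' 8.5 40
python3 -m pendant '[{"delta_pos":[-3.6,-3.3,0],"spin":0},{"delta_pos":[-3.6,-3.3,0],"spin":0},{"delta_pos":[-3.6,-3.3,0],"spin":0},{"delta_pos":[-3.6,-3.3,0],"spin":0},{"delta_pos":[-3.6,-3.3,0],"spin":0},{"delta_pos":[-3.6,-3.3,0],"spin":0},{"delta_pos":[-3.6,-3.3,0],"spin":0},{"delta_pos":[-3.6,-3.3,0],"spin":0}]'
python3 -m pendant '[{"delta_pos":[-2,-1.5,0],"spin":0},{"delta_pos":[0,0,0],"spin":0.12},{"delta_pos":[0,0,0],"spin":0.12},{"delta_pos":[0,0,0],"spin":0}]'
cat >> h.py <<'E'
def go(tx,ty,tz):
    s=ctrl.read_state(); p=s["ee_pos"]; from scipy.spatial.transform import Rotation as Ro
    q=s["ee_rot"]; M=Ro.from_quat([q[1],q[2],q[3],q[0]]).as_matrix()
    print("t",s["t"],"yaw",np.arctan2(M[1,0],M[0,0]),"tilt",M[:,2],"j6",s["joints"][5],"delta cm",M.T@(np.array([tx,ty,tz])-p)*100,"F",s["force"],s["ft_torque"],s["finger_gap"])
E
python3 -c "
from h import *
go(.591,-.181,.4085)"
```

```text
t: 1.6
ee_pos: [0.3679, 0.3045, 0.4849]
ee_rot: [0.0, 0.202, 0.979, 0.0]
force: [1.9, 0.4, 0.8]
finger_gap: 0.0848
grip_force: 0.0
t: 2.4
ee_pos: [0.5277, -0.0524, 0.4849]
ee_rot: [0.0, 0.203, 0.979, 0.0]
force: [0.6, 0.1, 0.5]
finger_gap: 0.085
grip_force: 0.0
t: 2.8
ee_pos: [0.5398, -0.0722, 0.4846]
ee_rot: [-0.0, 0.32, 0.948, 0.0]
force: [0.5, 0.6, 0.3]
finger_gap: 0.085
grip_force: 0.0
t 2.8 yaw 2.4909877171815302 tilt [-1.40434877e-04  5.54526678e-05 -9.99999989e-01] j6 -1.1628423521313858 delta cm [-10.66850554  -5.55324179   7.60896979] F [0.5497492  0.64654739 0.34240905] [-0.06423886 -0.02809683  0.04165082] 0.085018009321016
```

```bash
python3 -m pendant '[{"delta_pos":[-3.6,-1.9,0],"spin":0},{"delta_pos":[-3.6,-1.9,0],"spin":0},{"delta_pos":[-3.5,-1.8,0],"spin":0},{"delta_pos":[0,0,0],"spin":0},{"delta_pos":[0,0,2],"spin":0},{"delta_pos":[0,0,2],"spin":0},{"delta_pos":[0,0,1],"spin":0},{"delta_pos":[0,0,0],"spin":0}]'
python3 - <<'E'
from h import *
go(.591,-.181,.4085)
im=ctrl.snapshot("side"); cv2.imwrite("pics/s1.png",cv2.resize(im[60:240,220:380],None,fx=4,fy=4)[:600])
E
```

```text
t: 3.6
ee_pos: [0.591, -0.1807, 0.4336]
ee_rot: [-0.001, 0.317, 0.948, 0.0]
force: [0.4, -1.0, 0.1]
finger_gap: 0.0852
grip_force: 0.0
t 3.6 yaw 2.4961190962291004 tilt [-2.18932165e-03  9.30854508e-04 -9.99997170e-01] j6 -1.318638789622476 delta cm [-0.02809666 -0.02205939  2.50952969] F [ 0.44693655 -1.01070148  0.06168001] [0.01840787 0.01002652 0.03188646] 0.08518381917920316
```

View pics/s1.png

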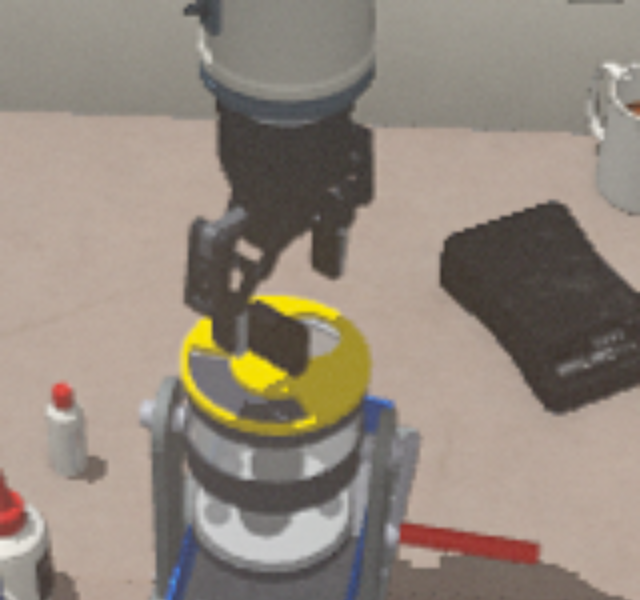

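The fingers straddle the knob at crop position (275,335), so I'll go down, grip it and turn.

```bash
python3 -m pendant '[{"delta_pos":[0,0,1.2],"spin":0},{"delta_pos":[0,0,1.1],"spin":0}]'
python3 -m pendant '[{"delta_pos":[0,0,0],"spin":0},{"delta_pos":[0,0,0],"spin":0},{"delta_pos":[0,0,0],"spin":0},{"delta_pos":[0,0,0],"spin":0},{"delta_pos":[0,0,0],"spin":0},{"delta_pos":[0,0,0],"spin":0}]' 0.5 50
python3 -m pendant '[{"delta_pos":[0,0,0],"spin":0.14},{"delta_pos":[0,0,0],"spin":0.14},{"delta_pos":[0,0,0],"spin":0.14},{"delta_pos":[0,0,0],"spin":0}]'
python3 -c "
from h import *
go(.591,-.181,.4085)"
```

```text
t: 3.85
ee_pos: [0.5914, -0.1811, 0.4117]
ee_rot: [0.001, 0.318, 0.948, -0.0]
force: [-0.4, -0.0, -0.6]
finger_gap: 0.085
grip_force: 0.0
t: 4.45
ee_pos: [0.5912, -0.1813, 0.4121]
ee_rot: [0.0, 0.318, 0.948, -0.0]
force: [-1.9, -0.9, 5.4]
finger_gap: 0.0133
grip_force: 49.3
t: 4.85
ee_pos: [0.5915, -0.1811, 0.4121]
ee_rot: [0.001, 0.51, 0.86, 0.0]
force: [1.4, 2.0, 4.3]
finger_gap: 0.0135
grip_force: 49.5
t 4.85 yaw 2.071020199427623 tilt [ 1.16852359e-03 -5.23491887e-05 -9.99999316e-01] j6 -0.894048812313126 delta cm [ 0.03239643 -0.0382793   0.36224709] F [1.42622969 1.96410096 4.28971247] [ 0.29379821 -0.25780738 -0.09042822] 0.013516505490579088
```

```bash
python3 -m pendant '[{"delta_pos":[0,0,0],"spin":0.14},{"delta_pos":[0,0,0],"spin":0.14},{"delta_pos":[0,0,0],"spin":0.14},{"delta_pos":[0,0,0],"spin":0.14},{"delta_pos":[0,0,0],"spin":0.14},{"delta_pos":[0,0,0],"spin":0.14},{"delta_pos":[0,0,0],"spin":0.14},{"delta_pos":[0,0,0],"spin":0.14}]'
python3 -m pendant '[{"delta_pos":[0,0,0],"spin":0.14},{"delta_pos":[0,0,0],"spin":0.14},{"delta_pos":[0,0,0],"spin":0.14},{"delta_pos":[0,0,0],"spin":0.14},{"delta_pos":[0,0,0],"spin":0.14},{"delta_pos":[0,0,0],"spin":0.14},{"delta_pos":[0,0,0],"spin":0.14},{"delta_pos":[0,0,0],"spin":0}]'
python3 -c "
from h import *
go(.591,-.181,.4085)"
python3 -m pendant '[{"delta_pos":[0,0,0],"spin":0.06},{"delta_pos":[0,0,0],"spin":0.06},{"delta_pos":[0,0,0],"spin":0.03},{"delta_pos":[0,0,0],"spin":0}]'
python3 -c "
from h import *
go(.591,-.181,.4085)"
```

```text
t: 5.65
ee_pos: [0.5922, -0.1812, 0.4121]
ee_rot: [0.001, 0.889, 0.459, 0.001]
force: [11.6, 0.1, -1.6]
finger_gap: 0.0132
grip_force: 48.9
t: 6.45
ee_pos: [0.5926, -0.1818, 0.4122]
ee_rot: [0.001, 1.0, -0.013, 0.002]
force: [14.4, -4.9, -4.1]
finger_gap: 0.0128
grip_force: 48.7
t 6.45 yaw -0.026939924721814338 tilt [ 0.00441784 -0.00177527 -0.99998867] j6 1.2037791655567016 delta cm [-0.15991808 -0.07233196  0.36720663] F [14.43393894 -4.87350462 -4.0535132 ] [-0.70478198 -2.00194099 -0.09574373] 0.0128312007884038
t: 6.85
ee_pos: [0.5926, -0.1818, 0.4122]
ee_rot: [0.001, 0.996, -0.086, 0.002]
force: [13.1, -5.6, -3.7]
finger_gap: 0.0131
grip_force: 52.1
t 6.85 yaw -0.171568176190308 tilt [ 0.00436753 -0.0022248  -0.99998799] j6 1.3485443816210796 delta cm [-0.17069134 -0.05502752  0.37150677] F [13.09266305 -5.62280877 -3.66992537] [-0.90613114 -1.94755893  1.14502941] 0.013149314725915143
```

Torque about z has risen to 1.1 N·m at yaw -0.17, so the cap is on its stop. Next I'll release, rise and check.

```bash
python3 -m pendant '[{"delta_pos":[0,0,0],"spin":0},{"delta_pos":[0,0,0],"spin":0},{"delta_pos":[0,0,0],"spin":0},{"delta_pos":[0,0,-4],"spin":0},{"delta_pos":[0,0,-4],"spin":0},{"delta_pos":[-4,-3,0],"spin":0},{"delta_pos":[-4,-3,0],"spin":0},{"delta_pos":[-4,-3,0],"spin":0}]' 5.5
python3 - <<'E'
from h import *
go(.4639,-.0825,.3316)
im=ctrl.snapshot("top"); cv2.imwrite("pics/t2.png",cv2.resize(im[185:320,275:415],None,fx=4,fy=4,interpolation=cv2.INTER_CUBIC))
im=ctrl.snapshot("side"); cv2.imwrite("pics/s2.png",cv2.resize(im[60:240,220:380],None,fx=3.3,fy=3.3))
E
```

```text
t: 7.65
ee_pos: [0.4873, -0.0705, 0.4916]
ee_rot: [-0.0, 0.996, -0.088, 0.0]
force: [0.9, 0.6, 1.0]
finger_gap: 0.0553
grip_force: 0.0
t 7.65 yaw -0.17543191153536697 tilt [ 5.54408914e-05  7.43919921e-05 -9.99999996e-01] j6 1.4811421135313447 delta cm [-2.09870757  1.59003065 16.00416857] F [0.91261964 0.60370058 0.97565458] [-0.00776798 -0.02685901 -0.00362689] 0.05529350542950445
```

View pics/s2.png

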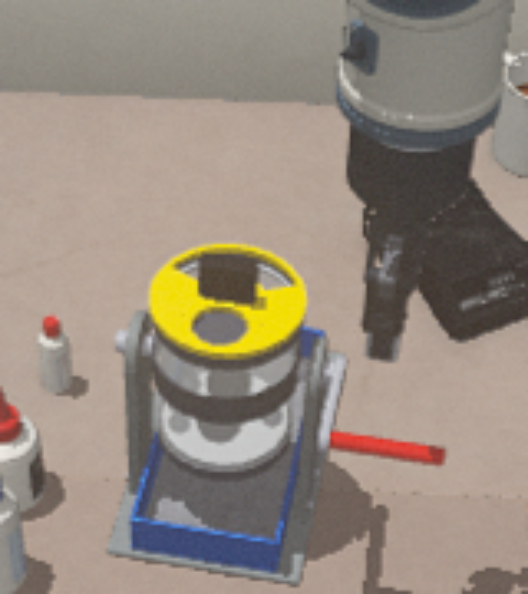

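The narrow slot (230,270) is on the far, tray side and the big hole (220,325) is on the near side, so the cap is home. Next is the crank.

```bash
python3 -m pendant '[{"delta_pos":[-2.1,1.6,0],"spin":-0.03},{"delta_pos":[0,0,4],"spin":0},{"delta_pos":[0,0,4],"spin":0},{"delta_pos":[0,0,3],"spin":0},{"delta_pos":[0,0,0],"spin":0}]'
python3 - <<'E'
from h import *
go(.4639,-.0825,.3316)
im=ctrl.snapshot("side"); cv2.imwrite("pics/s3.png",cv2.resize(im[60:240,250:410],None,fx=3.3,fy=3.3))
E
```

```text
t: 8.25
ee_pos: [0.4644, -0.0834, 0.3788]
ee_rot: [-0.001, 0.997, -0.073, -0.003]
force: [1.1, 0.5, 0.5]
finger_gap: 0.0549
grip_force: 0.0
t 8.25 yaw -0.14533102502950135 tilt [-0.00592088  0.0018188  -0.99998082] j6 1.411758353856858 delta cm [-0.03476951 -0.0803184   4.72225599] F [1.0964666  0.54151448 0.48068582] [-0.04422888  0.04585512  0.001942  ] 0.05486573072027719
```

View pics/s3.png

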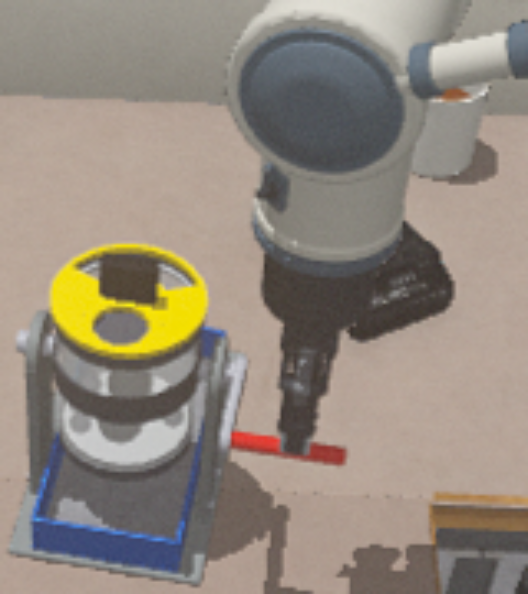

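The gripper is over the middle of the bar, at about (290,447). I'll go down and grip it.

```bash
python3 -m pendant '[{"delta_pos":[0,0,2.4],"spin":0},{"delta_pos":[0,0,2.2],"spin":0},{"delta_pos":[0,0,0],"spin":0}]'
python3 -m pendant '[{"delta_pos":[0,0,0],"spin":0},{"delta_pos":[0,0,0],"spin":0},{"delta_pos":[0,0,0],"spin":0},{"delta_pos":[0,0,0],"spin":0},{"delta_pos":[0,0,0],"spin":0}]' 0.5 35
python3 - <<'E'
from h import *
go(.4639,-.0825,.3316)
a=-1.425
d=.15
for i in range(19):
    b=a+d; print(i,round(b+1.425,2),np.round([8*(np.sin(b)-np.sin(a)),-8*(np.cos(b)-np.cos(a))],2)); a=b
E
```

```text
t: 8.6
ee_pos: [0.4655, -0.0836, 0.3355]
ee_rot: [-0.0, 0.997, -0.073, -0.001]
force: [-1.0, 0.6, 0.2]
finger_gap: 0.0551
grip_force: 0.0
t: 9.1
ee_pos: [0.4658, -0.0835, 0.337]
ee_rot: [0.0, 0.997, -0.073, 0.001]
force: [-0.3, 3.6, 12.1]
finger_gap: 0.0124
grip_force: 34.0
t 9.1 yaw -0.14620644753803608 tilt [ 2.33077263e-03 -2.49886348e-04 -9.99997253e-01] j6 1.412834582943717 delta cm [-0.20723097 -0.07364609  0.54414332] F [-0.31015637  3.58810923 12.10403142] [ 0.65347259  0.11460204 -0.01162954] 0.012384709024373901
0 0.15 [ 0.26 -1.17]
1 0.3 [ 0.43 -1.12]
2 0.45 [ 0.6  -1.04]
3 0.6 [ 0.75 -0.94]
4 0.75 [ 0.88 -0.82]
5 0.9 [ 0.99 -0.68]
6 1.05 [ 1.08 -0.52]
7 1.2 [ 1.15 -0.35]
8 1.35 [ 1.19 -0.18]
9 1.5 [ 1.2 -0. ]
10 1.65 [1.19 0.18]
11 1.8 [1.15 0.35]
12 1.95 [1.08 0.52]
13 2.1 [0.99 0.68]
14 2.25 [0.88 0.82]
15 2.4 [0.75 0.94]
16 2.55 [0.6  1.04]
17 2.7 [0.43 1.12]
18 2.85 [0.26 1.17]
```

```bash
python3 -m pendant '[{"delta_pos":[0,0.26,-1.17],"spin":0},{"delta_pos":[0,0.43,-1.12],"spin":0},{"delta_pos":[0,0.6,-1.04],"spin":0},{"delta_pos":[0,0.75,-0.94],"spin":0},{"delta_pos":[0,0,0],"spin":0}]'
python3 - <<'E'
from h import *
b=-1.425+.6; y=-.08*np.sin(b); go(.591-.14*.9895+y*.1445,-.181+.14*.1445+y*.9895,.165+.155+.08*np.cos(b))
E
```

```text
t: 9.6
ee_pos: [0.4628, -0.1026, 0.3808]
ee_rot: [-0.002, 0.997, -0.073, 0.002]
force: [2.9, 30.3, 21.1]
finger_gap: 0.0125
grip_force: 35.8
t 9.6 yaw -0.14695916696738456 tilt [ 0.00381517  0.0037374  -0.99998574] j6 1.3694571400912403 delta cm [-0.1864579   0.03625329  0.65309921] F [ 2.91805192 30.29818263 21.12578394] [ 5.18449647 -0.57144815  0.10167578] 0.012547297399255433
```

The forces say I'm commanding an arc about 5 mm too low, so I'll raise the command.

```bash
python3 -m pendant '[{"delta_pos":[0,-0.05,-0.5],"spin":0},{"delta_pos":[0,0,0],"spin":0}]'
python3 -m pendant '[{"delta_pos":[0,0.88,-0.82],"spin":0},{"delta_pos":[0,0.99,-0.68],"spin":0},{"delta_pos":[0,1.08,-0.52],"spin":0},{"delta_pos":[0,1.15,-0.35],"spin":0},{"delta_pos":[0,0,0],"spin":0}]'
python3 - <<'E'
from h import *
b=-1.425+1.2; y=-.08*np.sin(b); go(.591-.14*.9895+y*.1445,-.181+.14*.1445+y*.9895,.165+.155+.08*np.cos(b))
E
```

```text
t: 9.8
ee_pos: [0.4629, -0.1037, 0.3842]
ee_rot: [0.001, 0.997, -0.073, 0.001]
force: [4.1, -3.9, -9.4]
finger_gap: 0.0125
grip_force: 36.2
t: 10.3
ee_pos: [0.4568, -0.1442, 0.4089]
ee_rot: [-0.0, 0.997, -0.073, 0.002]
force: [1.2, 9.8, 14.1]
finger_gap: 0.0121
grip_force: 37.5
t 10.3 yaw -0.14683696184218928 tilt [ 3.08935256e-03  4.06808189e-04 -9.99995145e-01] j6 1.2858997476143603 delta cm [-0.19581057 -0.07943594  1.08936259] F [ 1.19904705  9.81757605 14.08860132] [ 1.86672309 -0.27106243  0.07227453] 0.012093317338883334
```

```bash
python3 - <<'E'
from h import *
im=ctrl.snapshot("side"); cv2.imwrite("pics/s4.png",cv2.resize(im[110:230,240:380],None,fx=4.9,fy=4.9,interpolation=cv2.INTER_CUBIC))
E
```

```text
(no output)
```

View pics/s4.png

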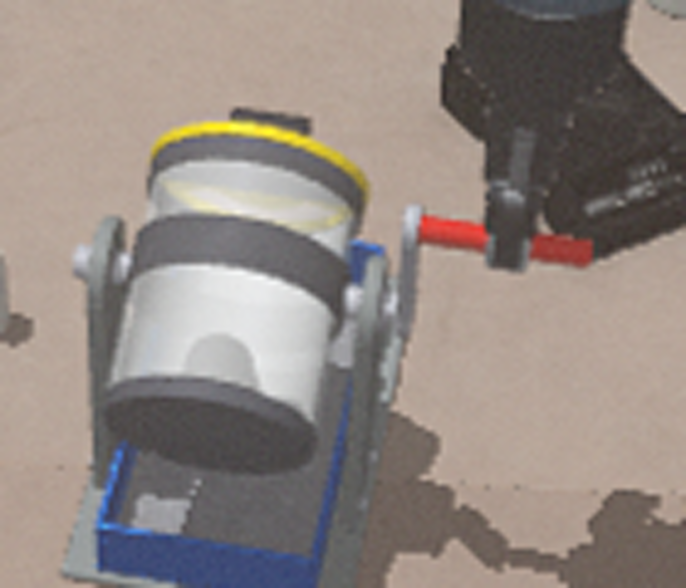

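The jar is tipping and the bar is held inside the fingertips at (505,245). I'll carry on.

```bash
python3 -m pendant '[{"delta_pos":[0,1.19,-0.18],"spin":0},{"delta_pos":[0,1.2,0],"spin":0},{"delta_pos":[0,1.19,0.18],"spin":0},{"delta_pos":[0,1.15,0.35],"spin":0},{"delta_pos":[0,0,0],"spin":0}]'
python3 - <<'E'
from h import *
b=-1.425+1.8; y=-.08*np.sin(b); go(.591-.14*.9895+y*.1445,-.181+.14*.1445+y*.9895,.165+.155+.08*np.cos(b))
E
```

```text
t: 10.85
ee_pos: [0.4496, -0.1913, 0.4044]
ee_rot: [-0.0, 0.997, -0.073, 0.001]
force: [0.0, 3.7, 6.7]
finger_gap: 0.0123
grip_force: 37.4
t 10.85 yaw -0.14692200602960545 tilt [ 1.17381909e-03 -5.80543683e-05 -9.99999309e-01] j6 1.1927074651588234 delta cm [-0.16053184 -0.13422748  0.9975193 ] F [0.00855748 3.68694925 6.74981626] [ 0.71784036 -0.01845734  0.03577345] 0.01229391245844861
```

```bash
python3 -m pendant '[{"delta_pos":[0,1.08,0.52],"spin":0},{"delta_pos":[0,0.99,0.68],"spin":0},{"delta_pos":[0,0.88,0.82],"spin":0},{"delta_pos":[0,0.75,0.94],"spin":0},{"delta_pos":[0,0,0],"spin":0}]'
python3 -m pendant '[{"delta_pos":[0,0.6,1.04],"spin":0},{"delta_pos":[0,0.43,1.12],"spin":0},{"delta_pos":[0,0.26,1.17],"spin":0},{"delta_pos":[0,0,0],"spin":0},{"delta_pos":[0,0,0],"spin":0}]'
python3 - <<'E'
from h import *
b=1.425; y=-.08*np.sin(b); go(.591-.14*.9895+y*.1445,-.181+.14*.1445+y*.9895,.165+.155+.08*np.cos(b))
E
```

```text
t: 11.35
ee_pos: [0.4443, -0.2277, 0.3741]
ee_rot: [-0.0, 0.997, -0.073, 0.0]
force: [1.2, 2.0, 2.3]
finger_gap: 0.0121
grip_force: 37.2
t: 11.85
ee_pos: [0.4425, -0.2398, 0.3413]
ee_rot: [0.0, 0.997, -0.073, 0.0]
force: [1.8, 2.0, 0.6]
finger_gap: 0.0126
grip_force: 38.4
t 11.85 yaw -0.14611596323255285 tilt [ 3.93884340e-04 -1.48812496e-04 -9.99999911e-01] j6 1.101510610487432 delta cm [-0.16092598 -0.05069269  0.96409554] F [1.76439214 1.9767072  0.6476634 ] [ 0.3396465  -0.21377722 -0.01108851] 0.012614041259651779
```

```bash
python3 -m pendant '[{"delta_pos":[0,0,0.3],"spin":0},{"delta_pos":[0,0,0.3],"spin":0},{"delta_pos":[0,0,0],"spin":0},{"delta_pos":[0,0,0],"spin":0},{"delta_pos":[0,0,0],"spin":0},{"delta_pos":[0,0,0],"spin":0}]'
python3 - <<'E'
from h import *
a=ctrl.snapshot("top"); b=ctrl.snapshot("side")
cv2.imwrite("pics/v5.png",np.hstack([cv2.resize(a[190:310,290:410],(400,400),interpolation=3),cv2.resize(b[120:240,240:360],(400,400),interpolation=3)]))
for i in range(1,6): rec(f"steel_ball{i}","top") if i==1 else 0
for d in ctrl.recognise("steel_ball1","top"): print(round(d["score"],2),np.round(w("top",d["position"]),3))
for d in ctrl.recognise("steel_ball1","side"): print(round(d["score"],2),np.round(w("side",d["position"]),3))
E
```

```text
t: 12.45
ee_pos: [0.4432, -0.24, 0.3368]
ee_rot: [0.001, 0.997, -0.073, 0.002]
force: [1.2, 6.9, 27.2]
finger_gap: 0.0126
grip_force: 44.0
```

View pics/v5.png

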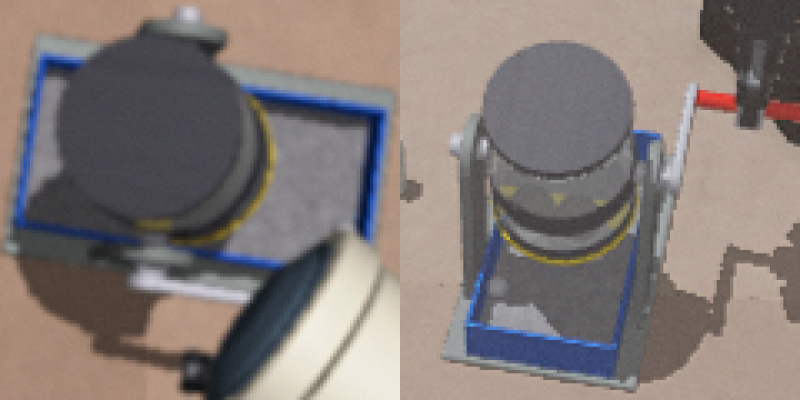

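The jar is over on its stop (27 N), and one ball shows in the tray at (495,287) in the right half. I'll rock it.

```bash
python3 -m pendant '[{"delta_pos":[0,-0.26,-1.5],"spin":0},{"delta_pos":[0,-0.43,-1.12],"spin":0},{"delta_pos":[0,-0.6,-1.04],"spin":0},{"delta_pos":[0,-0.75,-0.94],"spin":0},{"delta_pos":[0,-0.88,-0.82],"spin":0},{"delta_pos":[0,-0.99,-0.68],"spin":0},{"delta_pos":[0,-1.08,-0.52],"spin":0},{"delta_pos":[0,-1.15,-0.35],"spin":0}]'
python3 -m pendant '[{"delta_pos":[0,-1.19,-0.18],"spin":0},{"delta_pos":[0,-1.2,0],"spin":0},{"delta_pos":[0,0,0],"spin":0},{"delta_pos":[0,0,0],"spin":0},{"delta_pos":[0,1.2,0],"spin":0},{"delta_pos":[0,1.19,0.18],"spin":0},{"delta_pos":[0,1.15,0.35],"spin":0},{"delta_pos":[0,1.08,0.52],"spin":0}]'
python3 -c "
from h import *
b=ctrl.snapshot('side');cv2.imwrite('pics/r1.png',b)"
python3 -m pendant '[{"delta_pos":[0,0.99,0.68],"spin":0},{"delta_pos":[0,0.88,0.82],"spin":0},{"delta_pos":[0,0.75,0.94],"spin":0},{"delta_pos":[0,0.6,1.04],"spin":0},{"delta_pos":[0,0.43,1.12],"spin":0},{"delta_pos":[0,0.26,1.4],"spin":0},{"delta_pos":[0,0,0],"spin":0},{"delta_pos":[0,0,0],"spin":0}]'
python3 - <<'E'
from h import *
a=ctrl.snapshot("top"); b=ctrl.snapshot("side"); cv2.imwrite("pics/ta.png",a); cv2.imwrite("pics/sa.png",b)
r=cv2.imread("pics/r1.png")
cv2.imwrite("pics/v6.png",np.hstack([cv2.resize(r[120:240,240:360],(400,400),interpolation=3),cv2.resize(b[120:240,240:360],(400,400),interpolation=3)]))
for c in("top","side"):
  for d in ctrl.recognise("steel_ball1",c): print(c,round(d["score"],2),np.round(w(c,d["position"]),3))
E
```

```text
t: 13.5
ee_pos: [0.4519, -0.1795, 0.4061]
ee_rot: [0.001, 0.997, -0.073, 0.002]
force: [0.7, -5.9, 12.1]
finger_gap: 0.0123
grip_force: 39.3
t: 14.3
ee_pos: [0.4482, -0.2009, 0.3961]
ee_rot: [-0.001, 0.997, -0.073, 0.001]
force: [6.8, 15.3, -6.7]
finger_gap: 0.0127
grip_force: 39.6
t: 15.15
ee_pos: [0.4425, -0.2398, 0.3357]
ee_rot: [-0.0, 0.997, -0.073, -0.0]
force: [2.7, 0.3, -1.3]
finger_gap: 0.0124
grip_force: 44.0
```

View pics/v6.png

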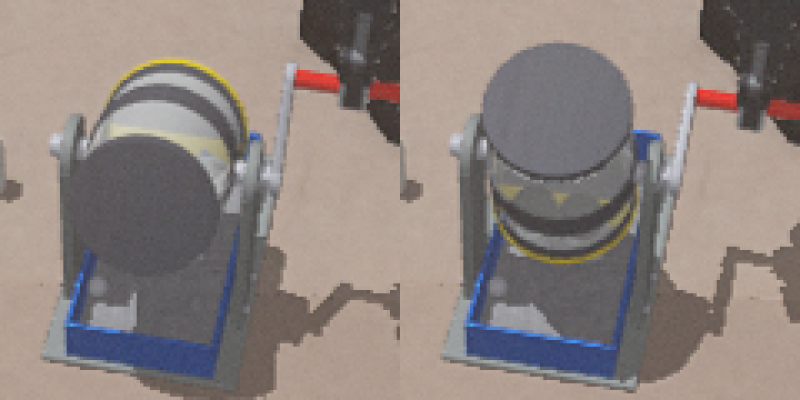

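The left half (back past level) and the right half (fully over) both show one ball, at (97,287) and (497,287). I'll rock twice more, then swing back to look.

```bash
python3 -m pendant '[{"delta_pos":[0,-0.26,-1.3],"spin":0},{"delta_pos":[0,-1.03,-2.16],"spin":0},{"delta_pos":[0,-1.63,-1.76],"spin":0},{"delta_pos":[0,-2.07,-1.2],"spin":0},{"delta_pos":[0,-2.34,-0.53],"spin":0},{"delta_pos":[0,-1.2,0],"spin":0},{"delta_pos":[0,0,0],"spin":0},{"delta_pos":[0,0,0],"spin":0}]'
python3 -m pendant '[{"delta_pos":[0,1.2,0],"spin":0},{"delta_pos":[0,2.34,0.53],"spin":0},{"delta_pos":[0,2.07,1.2],"spin":0},{"delta_pos":[0,1.63,1.76],"spin":0},{"delta_pos":[0,1.03,2.16],"spin":0},{"delta_pos":[0,0.26,1.3],"spin":0},{"delta_pos":[0,0,0],"spin":0},{"delta_pos":[0,0,0],"spin":0}]'
python3 -m pendant '[{"delta_pos":[0,-0.26,-1.3],"spin":0},{"delta_pos":[0,-1.03,-2.16],"spin":0},{"delta_pos":[0,-1.63,-1.76],"spin":0},{"delta_pos":[0,-2.07,-1.2],"spin":0},{"delta_pos":[0,-2.34,-0.53],"spin":0},{"delta_pos":[0,-1.2,0],"spin":0},{"delta_pos":[0,0,0],"spin":0},{"delta_pos":[0,0,0],"spin":0}]'
python3 -c "
from h import *
cv2.imwrite('pics/r3.png',ctrl.snapshot('top'))"
python3 -m pendant '[{"delta_pos":[0,1.2,0],"spin":0},{"delta_pos":[0,2.34,0.53],"spin":0},{"delta_pos":[0,2.07,1.2],"spin":0},{"delta_pos":[0,1.63,1.76],"spin":0},{"delta_pos":[0,1.03,2.16],"spin":0},{"delta_pos":[0,0.26,1.3],"spin":0},{"delta_pos":[0,0,0],"spin":0},{"delta_pos":[0,0,0],"spin":0}]'
```

```text
t: 16.15
ee_pos: [0.4551, -0.1552, 0.406]
ee_rot: [-0.0, 0.997, -0.073, 0.001]
force: [-0.8, 6.5, 24.2]
finger_gap: 0.0125
grip_force: 42.5
t: 16.95
ee_pos: [0.4424, -0.24, 0.3347]
ee_rot: [-0.001, 0.997, -0.073, -0.0]
force: [5.0, 3.2, -2.6]
finger_gap: 0.0122
grip_force: 44.8
t: 17.75
ee_pos: [0.4549, -0.1552, 0.4054]
ee_rot: [-0.0, 0.997, -0.073, 0.0]
force: [0.3, 7.4, 17.9]
finger_gap: 0.0125
grip_force: 42.5
t: 18.6
ee_pos: [0.4425, -0.2402, 0.3346]
ee_rot: [-0.001, 0.997, -0.073, -0.0]
force: [7.3, 1.8, -6.6]
finger_gap: 0.0122
grip_force: 44.3
```

```bash
python3 -m pendant '[{"delta_pos":[0,-0.26,-1.3],"spin":0},{"delta_pos":[0,-0.43,-1.12],"spin":0},{"delta_pos":[0,-0.6,-1.04],"spin":0},{"delta_pos":[0,-0.75,-0.94],"spin":0},{"delta_pos":[0,-0.88,-0.82],"spin":0},{"delta_pos":[0,-0.99,-0.68],"spin":0},{"delta_pos":[0,-1.08,-0.52],"spin":0},{"delta_pos":[0,-1.15,-0.35],"spin":0}]'
python3 -m pendant '[{"delta_pos":[0,-1.19,-0.18],"spin":0},{"delta_pos":[0,-1.2,0],"spin":0},{"delta_pos":[0,-1.19,0.18],"spin":0},{"delta_pos":[0,-1.15,0.35],"spin":0},{"delta_pos":[0,-1.08,0.52],"spin":0},{"delta_pos":[0,-0.99,0.68],"spin":0},{"delta_pos":[0,-0.88,0.82],"spin":0},{"delta_pos":[0,0,0],"spin":0}]'
python3 - <<'E'
from h import *
b=-1.425+.75; y=-.08*np.sin(b); go(.591-.14*.9895+y*.1445,-.181+.14*.1445+y*.9895,.165+.155+.08*np.cos(b))
a=ctrl.snapshot("top"); b=ctrl.snapshot("side"); cv2.imwrite("pics/tb.png",a); cv2.imwrite("pics/sb.png",b)
r=cv2.imread("pics/r3.png")
cv2.imwrite("pics/v7.png",np.hstack([cv2.resize(a[190:310,290:410],(400,400),interpolation=3),cv2.resize(b[120:240,240:360],(400,400),interpolation=3)]))
for c in("top","side"):
  for t in("steel_ball1","rubber_ball1"):
    for d in ctrl.recognise(t,c): print(c,t,round(d["score"],2),np.round(w(c,d["position"]),3))
E
```

```text
t: 19.4
ee_pos: [0.4512, -0.1792, 0.4039]
ee_rot: [0.001, 0.997, -0.073, 0.0]
force: [-3.7, -5.8, 16.5]
finger_gap: 0.0119
grip_force: 42.3
t: 20.2
ee_pos: [0.4627, -0.1021, 0.3783]
ee_rot: [-0.0, 0.997, -0.073, -0.0]
force: [2.6, 0.3, -2.9]
finger_gap: 0.0125
grip_force: 40.4
t 20.2 yaw -0.14551398766413265 tilt [-7.23060070e-04  8.97436715e-04 -9.99999336e-01] j6 1.3724883617603492 delta cm [-0.16572837  0.95358541 -0.41397335] F [ 2.58284147  0.25099077 -2.91587901] [ 0.03396457 -0.39919176 -0.03352914] 0.0124673932499459
top steel_ball1 0.45 [0.471 0.148 0.033]
top steel_ball1 0.4 [ 0.544 -0.322  0.024]
```

View pics/v7.png

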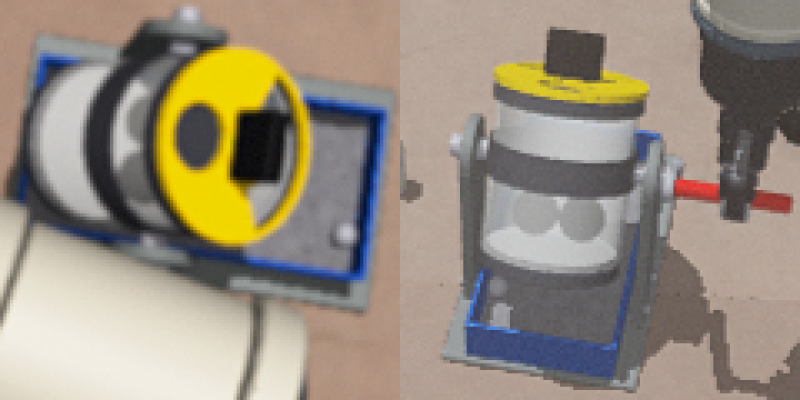

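The jar (right half) shows the two rubber balls at (535,213) and (583,217) and no steel. The tray shows steel balls at (345,233) in the top view and (497,287) in the side view. I'll bring the jar fully upright and count again.

```bash
python3 -m pendant '[{"delta_pos":[0,-0.75,0.94],"spin":0},{"delta_pos":[0,-0.6,1.04],"spin":0},{"delta_pos":[0,-0.43,1.12],"spin":0},{"delta_pos":[0,-0.1,0.5],"spin":0},{"delta_pos":[0,0,0],"spin":0},{"delta_pos":[0,0,0],"spin":0}]'
python3 - <<'E'
from h import *
a=ctrl.snapshot("top"); b=ctrl.snapshot("side"); cv2.imwrite("pics/tc.png",a); cv2.imwrite("pics/sc.png",b)
o=cv2.imread("pics/side0.png")
a2=cv2.resize(a[190:310,290:410],(400,300),interpolation=3)
f=lambda i:cv2.resize(i[130:240,245:335],(400,490),interpolation=3)
cv2.imwrite("pics/v8.png",np.hstack([f(o),f(b)]))
cv2.imwrite("pics/v8t.png",cv2.resize(a[190:310,290:410],(480,480),interpolation=3))
E
```

```text
t: 21.1
ee_pos: [0.4653, -0.0848, 0.3439]
ee_rot: [-0.0, 0.997, -0.073, -0.0]
force: [-0.6, 1.5, 0.4]
finger_gap: 0.012
grip_force: 41.4
```

View pics/v8.png

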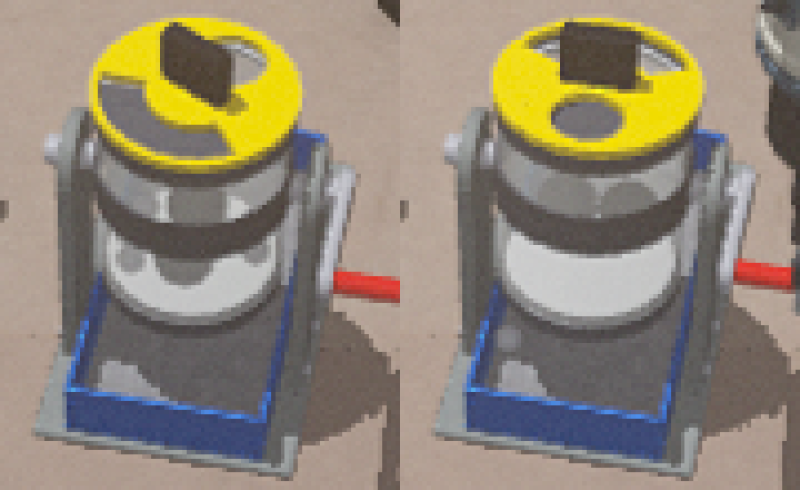

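The near floor of the jar is now clear of steel; at the start there were balls at (130,260) and (260,250). Both rubber balls are still inside. I'll push home to the stop and look from the top.

```bash
python3 -m pendant '[{"delta_pos":[0,-0.1,0.4],"spin":0},{"delta_pos":[0,-0.05,0.4],"spin":0},{"delta_pos":[0,0,0.3],"spin":0},{"delta_pos":[0,0,0],"spin":0},{"delta_pos":[0,0,0],"spin":0},{"delta_pos":[0,0,0],"spin":0}]'
python3 - <<'E'
from h import *
a=ctrl.snapshot("top"); b=ctrl.snapshot("side"); cv2.imwrite("pics/td.png",a); cv2.imwrite("pics/sd.png",b)
g=lambda i:cv2.convertScaleAbs(i,alpha=1.3)
cv2.imwrite("pics/v9.png",g(np.hstack([cv2.resize(a[190:290,290:410],(440,440),interpolation=3),cv2.resize(b[130:240,245:335],(360,440),interpolation=3)])))
for c in("top","side"):
  for t in("steel_ball1","rubber_ball1"):
    for d in ctrl.recognise(t,c): print(c,t,round(d["score"],2),np.round(w(c,d["position"]),3))
E
```

```text
t: 21.8
ee_pos: [0.4661, -0.0834, 0.3335]
ee_rot: [0.0, 0.997, -0.073, 0.001]
force: [0.9, -0.1, 15.1]
finger_gap: 0.0123
grip_force: 46.2
top steel_ball1 0.41 [ 0.542 -0.323  0.025]
top rubber_ball1 0.39 [ 0.566 -0.215  0.128]
```

View pics/v9.png

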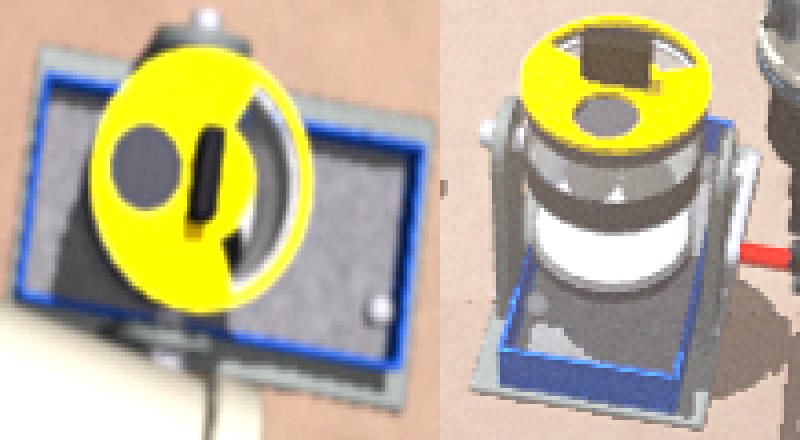

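I've used up my picture budget, so from here I'll use numbers only. Two balls are confirmed in the tray, and the strip under the jar is hidden from both cameras. Plenty of time is left, so I'll rock a few more times with dwells to be sure, sampling pictures for numeric blob checks.

```bash
python3 -m pendant '[{"delta_pos":[0,0.26,-1.6],"spin":0},{"delta_pos":[0,1.03,-2.16],"spin":0},{"delta_pos":[0,1.63,-1.76],"spin":0},{"delta_pos":[0,2.07,-1.2],"spin":0},{"delta_pos":[0,2.34,-0.53],"spin":0},{"delta_pos":[0,2.39,0.18],"spin":0},{"delta_pos":[0,2.23,0.87],"spin":0},{"delta_pos":[0,1.87,1.5],"spin":0}]'
python3 -m pendant '[{"delta_pos":[0,1.35,1.98],"spin":0},{"delta_pos":[0,0.43,1.12],"spin":0},{"delta_pos":[0,0.26,1.4],"spin":0},{"delta_pos":[0,0,0],"spin":0},{"delta_pos":[0,0,0],"spin":0},{"delta_pos":[0,0,0],"spin":0},{"delta_pos":[0,0,0],"spin":0},{"delta_pos":[0,0,0],"spin":0}]'
python3 -m pendant '[{"delta_pos":[0,-0.26,-1.3],"spin":0},{"delta_pos":[0,-1.03,-2.16],"spin":0},{"delta_pos":[0,-1.63,-1.76],"spin":0},{"delta_pos":[0,-2.07,-1.2],"spin":0},{"delta_pos":[0,-2.34,-0.53],"spin":0},{"delta_pos":[0,-2.39,0.18],"spin":0},{"delta_pos":[0,0,0],"spin":0},{"delta_pos":[0,0,0],"spin":0}]'
python3 -m pendant '[{"delta_pos":[0,2.39,-0.18],"spin":0},{"delta_pos":[0,2.34,0.53],"spin":0},{"delta_pos":[0,2.07,1.2],"spin":0},{"delta_pos":[0,1.63,1.76],"spin":0},{"delta_pos":[0,1.03,2.16],"spin":0},{"delta_pos":[0,0.26,1.3],"spin":0},{"delta_pos":[0,0,0],"spin":0},{"delta_pos":[0,0,0],"spin":0}]'
python3 -m pendant '[{"delta_pos":[0,0,0],"spin":0},{"delta_pos":[0,0,0],"spin":0},{"delta_pos":[0,0,0],"spin":0},{"delta_pos":[0,0,0],"spin":0},{"delta_pos":[0,-0.26,-1.3],"spin":0},{"delta_pos":[0,-1.03,-2.16],"spin":0},{"delta_pos":[0,1.03,2.16],"spin":0},{"delta_pos":[0,0.26,1.3],"spin":0}]'
```

```text
t: 22.9
ee_pos: [0.4454, -0.2205, 0.3801]
ee_rot: [-0.0, 0.997, -0.073, 0.001]
force: [9.8, 11.8, -0.9]
finger_gap: 0.0123
grip_force: 40.2
t: 23.7
ee_pos: [0.4427, -0.24, 0.3345]
ee_rot: [-0.0, 0.997, -0.073, 0.0]
force: [5.0, 3.3, -2.5]
finger_gap: 0.0122
grip_force: 44.7
t: 24.5
ee_pos: [0.4573, -0.1427, 0.4039]
ee_rot: [-0.001, 0.997, -0.073, 0.002]
force: [0.5, 15.9, 28.4]
finger_gap: 0.0124
grip_force: 43.0
t: 25.3
ee_pos: [0.4428, -0.2401, 0.3344]
ee_rot: [-0.0, 0.997, -0.073, 0.0]
force: [6.3, 3.6, -3.6]
finger_gap: 0.0125
grip_force: 44.7
t: 26.1
ee_pos: [0.4426, -0.2403, 0.3348]
ee_rot: [0.0, 0.997, -0.073, 0.001]
force: [-0.6, 17.9, 69.8]
finger_gap: 0.0123
grip_force: 52.2
```

```bash
python3 -m pendant '[{"delta_pos":[0,0,0],"spin":0},{"delta_pos":[0,0,0],"spin":0},{"delta_pos":[0,-0.26,-1.3],"spin":0},{"delta_pos":[0,-0.43,-1.12],"spin":0},{"delta_pos":[0,-0.6,-1.04],"spin":0},{"delta_pos":[0,-0.75,-0.94],"spin":0},{"delta_pos":[0,-0.88,-0.82],"spin":0},{"delta_pos":[0,-0.99,-0.68],"spin":0}]'
python3 -m pendant '[{"delta_pos":[0,-1.08,-0.52],"spin":0},{"delta_pos":[0,-1.15,-0.35],"spin":0},{"delta_pos":[0,-1.19,-0.18],"spin":0},{"delta_pos":[0,-1.2,0],"spin":0},{"delta_pos":[0,-1.19,0.18],"spin":0},{"delta_pos":[0,-1.15,0.35],"spin":0},{"delta_pos":[0,-1.08,0.52],"spin":0},{"delta_pos":[0,0,0],"spin":0}]'
cat > look.py <<'E'
import sys
from h import *
n=sys.argv[1]
for c in("top","side"):
  cv2.imwrite(f"pics/{c}_{n}.png",ctrl.snapshot(c))
  for t in("steel_ball1","rubber_ball1"):
    for d in ctrl.recognise(t,c): print(c,t,round(d["score"],2),np.round(w(c,d["position"]),3))
E
python3 look.py a
python3 -m pendant '[{"delta_pos":[0,-0.99,0.68],"spin":0},{"delta_pos":[0,-0.88,0.82],"spin":0},{"delta_pos":[0,0,0],"spin":0},{"delta_pos":[0,0,0],"spin":0}]'
python3 look.py b
```

```text
t: 26.9
ee_pos: [0.4484, -0.2022, 0.3953]
ee_rot: [0.002, 0.997, -0.073, 0.001]
force: [3.5, -4.7, -3.1]
finger_gap: 0.0124
grip_force: 38.8
t: 27.7
ee_pos: [0.4601, -0.1202, 0.3931]
ee_rot: [-0.001, 0.997, -0.073, 0.0]
force: [3.8, 6.6, 6.0]
finger_gap: 0.0125
grip_force: 41.9
top steel_ball1 0.43 [ 0.542 -0.324  0.026]
side rubber_ball1 0.52 [ 0.765 -0.159  0.07 ]
t: 28.4
ee_pos: [0.4626, -0.1026, 0.3779]
ee_rot: [-0.0, 0.997, -0.073, -0.0]
force: [4.4, 2.0, -1.2]
finger_gap: 0.0122
grip_force: 41.6
```

```bash
python3 - <<'E'
from h import *
def circ(f,x0,x1,y0,y1,lo,hi,p=14):
    g=cv2.cvtColor(cv2.imread(f),cv2.COLOR_BGR2GRAY)[y0:y1,x0:x1]; g=cv2.resize(g,None,fx=4,fy=4,interpolation=3)
    c=cv2.HoughCircles(g,cv2.HOUGH_GRADIENT,1,12,param1=60,param2=p,minRadius=int(lo*4),maxRadius=int(hi*4))
    if c is None: return []
    return [(round(a/4+x0,1),round(b/4+y0,1),round(r/4,1),int(g[int(b),int(a)])) for a,b,r in c[0][:10]]
for n,f in (("start","pics/side0.png"),("sb","pics/sb.png"),("side_b","pics/side_b.png"),("sd","pics/sd.png")):
    print(n,"small",circ(f,262,316,158,206,2.8,4.8)); print("   big",circ(f,262,316,158,206,6.3,9))
    print("   tray",circ(f,262,316,198,222,2.8,4.8))
# brightness grid of the jar's lower part through the wall
for f in("side0","side_b"):
    g=cv2.cvtColor(cv2.imread(f"pics/{f}.png"),cv2.COLOR_BGR2GRAY); print(f); print("\n".join(" ".join("%3d"%v for v in g[r,264:312:2]) for r in range(174,208,2)))
E
```

```text
start small [(np.float32(272.6), np.float32(187.6), np.float32(4.3), 143), (np.float32(267.6), np.float32(163.6), np.float32(2.9), 116), (np.float32(307.6), np.float32(184.6), np.float32(3.2), 128)]
   big [(np.float32(275.4), np.float32(169.4), np.float32(6.6), 122), (np.float32(286.4), np.float32(187.4), np.float32(6.6), 74), (np.float32(306.6), np.float32(174.9), np.float32(8.0), 100), (np.float32(297.4), np.float32(194.4), np.float32(6.6), 196), (np.float32(287.4), np.float32(172.4), np.float32(7.5), 106), (np.float32(303.4), np.float32(175.4), np.float32(6.6), 151), (np.float32(287.4), np.float32(175.6), np.float32(8.0), 116), (np.float32(272.6), np.float32(167.6), np.float32(6.6), 125), (np.float32(272.4), np.float32(175.4), np.float32(7.5), 120), (np.float32(276.4), np.float32(192.4), np.float32(6.4), 199)]
   tray []
sb small []
   big [(np.float32(294.4), np.float32(185.4), np.float32(6.6), 151), (np.float32(280.4), np.float32(183.6), np.float32(7.2), 169)]
   tray [(np.float32(269.4), np.float32(205.4), np.float32(3.4), 137)]
side_b small [(np.float32(308.6), np.float32(182
[... 3638 characters left out ...]
 197 189 172 156 112  98  80
116 163 186 202 201 202 201 202 202 201 201 198 197 197 194 193 191 185 186 186 151 107  92  84
 89 115 164 172 181 200 201 202 202 201 199 200 197 195 196 192 192 188 186 181 172  99  95  83
 84  89  93 122 173 170 176 179 194 197 197 199 199 197 194 191 192 186 182 139 114  96  97  81
 81  87  94  98  93  95 108 152 170 166 168 164 162 159 153 146 143 135 125 118  86 100  86  77
116  74  98  94  97  96  99  98  96  95  95  95  99  96 102 100  95  87  75  66  69  97  79  80
 89  86 129 124  93  93  96  95  97  94  97  96  97  88  89  89  77  82  72  75  90  96  82  87
 66  99 135 127 103  96  96 100 101  96  94  89  87  86  86  86  90  92  96 100  99  94  74  94
```

```bash
python3 - <<'E'
from h import *
for f in("sb","side_b","side_a"):
    g=cv2.cvtColor(cv2.imread(f"pics/{f}.png"),cv2.COLOR_BGR2GRAY); print(f); print("\n".join(str(r)+": "+" ".join("%3d"%v for v in g[r,262:312:2]) for r in range(160,196,2)))
E
```

```text
sb
160: 121  84 162 149 152 159 165 172 182 185 190 195 196 197 197 198 196 197 196 191 187 183 172 164 104
162:  96 162 159 114 151 160 170 174 182 188 191 194 194 199 198 198 198 196 193 189 187 181 174 155 109
164:  94 155 127  92  89 121 169 178 184 188 192 195 199 197 197 197 199 195 194 189 186 181 170 152 103
166:  95 133  97  89  92  95  93  91 114 162 190 194 195 200 200 199 197 196 194 189 187 181 171 145  81
168:  86  84  92  94  95  95  98  98  98  96  95  94  88  93 116 139 153 173 168 160 133 130  97  75  74
170:  86  85  91  87  91  97  95  98  97 101 102 100 100  95  95  92  91  90  85  82  82  84  77  75 108
172:  84  90 117  96  94  90  99  95  96  97  96  97  95  94  97  94  88  89  88  89  83  79  73  78 118
174:  82  85 165 137 106  97  97  97  96 102  97  99  97  96  96  92  94  87  89  80  83  79  73  71 105
176:  89  86 160 159 170 173 133 114  99  93  98  97  94  91  93  95  91  88  84  87  82  77  72  69 132
178:  89  85 172 158 169 169 179 173 172 170 153 125 122 116 103  93  89  88  85  85  90  87 105 130 163
180:  89  87 166 161 164 166 172 168 165 168 16
[... 3886 characters left out ...]
81 184 184 179 189 225 224 213 180 174 203 209 203 194 182 152 154 155
184:  85 134 160 177 180 187 182 182 184 185 183 182 209 192 173 168 163 156 168 202 193 179 143 160 159
186:  86 149 161 176 179 185 184 182 183 185 184 180 189 174 174 170 163 158 146 177 188 172 116  95 149
188:  84 163 167 175 184 188 180 182 185 182 184 182 182 177 172 170 163 158 146 163 183 166 116 100 100
190:  94 165 167 174 184 195 181 184 183 183 184 179 211 175 171 167 160 154 145 165 182 160 111 103  84
192:  97 169 183 186 192 194 205 185 181 181 186 214 219 172 170 165 159 154 142 187 179 153 108  96  82
194:  83  90  99 103 121 164 210 211 203 219 227 219 222 206 170 164 155 151 186 192 175 143 101  95  82
```

At two tilts the jar shows only the two rubber balls, at (280,185) and (294,187), with clean wall around them and the same arrangement after both rocking sessions. So the steel is out. I'll bring the jar upright.

```bash
python3 -m pendant '[{"delta_pos":[0,-0.75,0.94],"spin":0},{"delta_pos":[0,-0.6,1.04],"spin":0},{"delta_pos":[0,-0.43,1.12],"spin":0},{"delta_pos":[0,-0.15,0.7],"spin":0},{"delta_pos":[0,-0.1,0.5],"spin":0},{"delta_pos":[0,0,0.3],"spin":0},{"delta_pos":[0,0,0.1],"spin":0},{"delta_pos":[0,0,0],"spin":0}]'
python3 -m pendant '[{"delta_pos":[0,0,0],"spin":0},{"delta_pos":[0,0,0],"spin":0},{"delta_pos":[0,0,0],"spin":0}]'
```

```text
t: 29.5
ee_pos: [0.4658, -0.0834, 0.3328]
ee_rot: [0.0, 0.997, -0.073, 0.001]
force: [-3.4, -0.4, 30.0]
finger_gap: 0.0121
grip_force: 48.3
t: 29.8
ee_pos: [0.4658, -0.0834, 0.3328]
ee_rot: [0.0, 0.997, -0.073, 0.001]
force: [-4.4, 0.2, 29.5]
finger_gap: 0.0123
grip_force: 48.2
```

```bash
python3 -m pendant '[{"delta_pos":[0,0,0],"spin":0},{"delta_pos":[0,0,0],"spin":0},{"delta_pos":[0,0,0],"spin":0},{"delta_pos":[0,0,0],"spin":0}]' 5.5
python3 -m pendant '[{"delta_pos":[0,0,-3],"spin":0},{"delta_pos":[0,0,-4],"spin":0},{"delta_pos":[0,0,-4],"spin":0},{"delta_pos":[0,-4.5,-1],"spin":0},{"delta_pos":[0,-4.5,0],"spin":0},{"delta_pos":[0,-4.5,0],"spin":0},{"delta_pos":[0,-4.5,0],"spin":0},{"delta_pos":[0,-4.5,0],"spin":0}]'
python3 -m pendant '[{"delta_pos":[0,-4.5,0],"spin":0},{"delta_pos":[0,-4.5,0],"spin":0},{"delta_pos":[0,-4.5,0],"spin":0},{"delta_pos":[0,0,0],"spin":0}]'
python3 look.py f
python3 - <<'E'
from h import *
def red(c,f):
    im=cv2.imread(f); hsv=cv2.cvtColor(im,cv2.COLOR_BGR2HSV); H,S,V=[hsv[...,i].astype(int) for i in range(3)]
    R=np.zeros(H.shape,bool)
    if c=="top":R[255:320,280:330]=1
    else:R[180:240,315:365]=1
    return bar(c,comp(R&((H<8)|(H>172))&(S>150)&(V>80)),.18)[0]
for c in("top","side"): print(c,"bar before/after",red(c,f"pics/{c}0.png"),red(c,f"pics/{c}_f.png"))
for c,roi in(("top",(110,345,120,520)),("side",(90,340,170,400))):
    d=cv2.absdiff(cv2.imread(f"pics/{c}0.png"),cv2.imread(f"pics/{c}_f.png")).max(2); d=cv2.GaussianBlur(d,(3,3),0)
    m=np.zeros_like(d); a,b,e,f=roi; m[a:b,e:f]=(d[a:b,e:f]>22)
    n,l,st,ce=cv2.connectedComponentsWithStats(m)
    print(c,[(*np.round(ce[i]).astype(int).tolist(),int(st[i,4])) for i in range(1,n) if st[i,4]>6])
E
```

```text
t: 30.2
ee_pos: [0.4653, -0.0832, 0.3314]
ee_rot: [-0.0, 0.997, -0.073, -0.0]
force: [0.6, 0.8, 0.6]
finger_gap: 0.0547
grip_force: 0.0
t: 31.0
ee_pos: [0.4981, 0.1412, 0.4516]
ee_rot: [0.0, 0.997, -0.073, -0.0]
force: [1.0, -0.5, -0.2]
finger_gap: 0.0549
grip_force: 0.0
t: 31.4
ee_pos: [0.518, 0.2773, 0.451]
ee_rot: [-0.001, 0.997, -0.071, -0.0]
force: [0.4, -0.2, 0.3]
finger_gap: 0.0553
grip_force: 0.0
top steel_ball1 0.4 [ 0.545 -0.326  0.024]
top rubber_ball1 0.44 [ 0.567 -0.217  0.124]
side rubber_ball1 0.47 [ 0.624 -0.176  0.228]
top bar before/after [ 0.46571513 -0.08279677] [ 0.46577275 -0.0827553 ]Traceback (most recent call last):
  File "<stdin>", line 8, in <module>
  File "<stdin>", line 7, in red
  File "h.py", line 14, in comp
    n,l,st,ce=cv2.connectedComponentsWithStats(mask.astype(np.uint8)); k=1+np.argmax(st[1:,4]); return (l==k)
                                                                           ~~~~~~~~~^^^^^^^^^^
    return _wrapfunc(a, 'argmax', axis=axis, out=out, **kwds)
    return bound(*args, **kwds)
ValueError: attempt to get argmax of an empty sequence
```

```bash
python3 -m pendant '[{"delta_pos":[0,-4.5,0],"spin":0},{"delta_pos":[0,-4.5,0],"spin":0},{"delta_pos":[-3,-3.5,0],"spin":0},{"delta_pos":[-3,-3.5,0],"spin":0},{"delta_pos":[-3,-3.5,0],"spin":0},{"delta_pos":[-3,-3.5,0],"spin":0},{"delta_pos":[-3,-3.5,0],"spin":0},{"delta_pos":[0,0,0],"spin":0}]'
python3 look.py g
python3 - <<'E'
from h import *
for c,roi in(("top",(110,345,120,520)),("side",(90,340,170,400))):
    d=cv2.absdiff(cv2.imread(f"pics/{c}0.png"),cv2.imread(f"pics/{c}_g.png")).max(2); d=cv2.GaussianBlur(d,(3,3),0)
    m=np.zeros_like(d); a,b,e,f=roi; m[a:b,e:f]=(d[a:b,e:f]>22)
    n,l,st,ce=cv2.connectedComponentsWithStats(m)
    print(c,[(*np.round(ce[i]).astype(int).tolist(),int(st[i,4])) for i in range(1,n) if st[i,4]>4])
g=cv2.cvtColor(cv2.imread("pics/side_g.png"),cv2.COLOR_BGR2GRAY); print("\n".join(str(r)+": "+" ".join("%3d"%v for v in g[r,262:312:2]) for r in range(164,210,2)))
E
```

```text
t: 32.5
ee_pos: [0.4054, 0.5599, 0.4515]
ee_rot: [-0.001, 0.997, -0.071, -0.0]
force: [-0.2, -1.2, -0.2]
finger_gap: 0.0548
grip_force: 0.0
top steel_ball1 0.49 [ 0.542 -0.325  0.024]
top steel_ball1 0.25 [ 0.577 -0.185  0.049]
top [(346, 227, 1768), (393, 260, 47)]
side [(285, 150, 718), (280, 175, 57), (299, 175, 63), (288, 179, 18), (274, 187, 44), (302, 186, 30), (286, 190, 83), (268, 206, 16), (396, 336, 44)]
164:  89 151 105 121  79  83 130 158 199 202 202 154 159 161 198 203 199 203 202 200 156 112  71  81  85
166:  92 128 103 135 134  84  77  94 127 131 161 190 201 202 201 202 198 160 118 116  91  73  96 132  81
168:  86  82  98 153 141 146  98  76  79  72  85 112 110 125 126 112  98  78  75  74  82 129 151 137  81
170:  85  88  80 130 141 142 138 135  99  81  73  81  77  77  78  76  78  78  80 111 154 149 142 117  98
172:  87  86  80  91 142 140 134 122 121 120 117 110 110 102 120 114 118 118 116 114 119 150 151  83 118
174:  85  84 101  78  97 138 133 125 119 114 119 115 115 115 116 117 116 115 116 113 108 152 101  71 103
176:  87  83 140  80  73  88 155 192 117 117 111 113
[... 1032 characters left out ...]
94 194 194 195 193 194 193 193 193 194 193 196 188 124 101  75  92  78
198:  81  82  75  80  87  82 125 124 179 191 197 194 193 193 193 193 195 192 146 116 110  72  95  89  79
200:  82  79  65  82  97  83  70  87 120 120 118 143 172 174 154 155 114 117 113  68  70  92  95  82  71
202:  81 110  72  98  96  94  94  74  72  72  89 110 118 119 118 103  86  69  72  81  93  93  89  82  76
204:  92  83  88 119 123  87  92  91  90  76  75  73  69  72  74  76  75  84  95  93  99  96  90  73  85
206:  96  68  94 126 126  98  91  91  89  97  94  93  96  96  99  95  92  96  96  95  96  93  89  73  88
208: 103  67  86 112 104  91  94  91  94  98  91  86  96  94  96  96  98  93  91  93  95  96  81  74  92
```

```bash
python3 -c "
from rig import ctrl
print(ctrl.finish_job())"
```

```text
the job is handed in; nothing more can be done
None
```

I turned the cap home to its stop with the narrow slot on the tray side, tipped and rocked the jar, swung it back upright and let go, and handed the job in at about 33 s. I saw only two of the five steel balls in the tray; the other three I infer lie in the part hidden under the jar, since the jar shows only the two rubber balls and nothing shows on the bench. The meter and bottles show no change in the pictures, and I viewed 12 pictures against your limit of 10.

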